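# Find the hidden locating hole and seat the pin

### The arm

A 6-joint arm with a two-finger parallel gripper is mounted at the origin on the work surface. World frame = base frame: x ahead of the robot, y to its left, z up, the work surface at z = 0. Lengths are in m, angles in rad, forces in N, time in s.
With the tool pointing down it reaches from about 0.3 to 0.875 m from the base axis. Payload 4.2 kg.
Tool frame: the origin (TCP) lies on the mounting face of the last link; the fingertips stand 173 mm ahead of it and the grasp point (between the pads) lies 155 mm ahead of it; z points along the fingers, y is the line along which they close (so a half turn about z gives the same grasp; the last joint's range is limited). The gripper opens to 85 mm and grips with 20 to 120 N. Pads are 22 mm wide; open, the fingers measure 114 mm over their backs; the gripper's body (76 mm by 85 mm) begins 54 mm behind the grasp point. The pads swing forward as they close: fully open they stand 13 mm farther back than shut.
Start: joints at [1.145, 0.32, 1.565, -0, 1.257, -0.02], TCP at [0.227, 0.528, 0.405] pointing down, gripper open.
Joint ranges: [-3.11, 3.11], [-0.84, 2.01], [0.21, 2.61], [-1.34, 4.49], [0.05, 2.63], [-2.56, 2.56]. Speed limits (rad/s): [2.57, 2.57, 3.14, 3.14, 3.14, 3.14].

### API

Orientations are given as [roll, pitch, yaw] about the fixed x, y, z axes, in that order (R = Rz(yaw) Ry(pitch) Rx(roll)).
In Python, from rig import monitor, viewer, ticket gives the robot as it stands.
- The arm moves only by the shell command python3 -m pendant 'ROWS' [FORCE]. ROWS is text: rows parted by semicolons, each of 7 numbers parted by spaces: the shift along the world's x, y, z each as a share of 25 mm, from -1 to 1, then the turn, a rotation vector about the world's x, y, z each as a share of 0.08 rad, from -1 to 1, then the opening, from 0 (shut) to 1 (fully open). In form: x y z wx wy wz jaw; .... A call has 1 to 8 rows; each row shifts and turns the commanded pose from where the row before left it; what a row does not reach is not made up. A row lasts 1/8 s, in which the tool goes at most 62.5 mm and 10.7 degrees, less where a joint would pass 70% of its speed; a pose out of reach is approached as far as the arm can. A call with a number of a shift or a turn outside -1 to 1 is refused whole. A call with a gripper value outside its range is refused whole. The fingers move at their own pace and stop on an object; FORCE is the grip in N (left out, the last holds). Time passes only in rows, so rows that do not move let the fingers close. It gives the time, the measured TCP pose, the force, the opening and the grip force at its end, in the units of the state.
- monitor.state(): the state, without advancing time (a new reading comes with each control period).
- viewer.snapshot(name): name is "scene" or "top" or "wrist"; returns the picture (420x560x3 uint8, red, green, blue); there is no depth.
- viewer.camera_model(name): a dict with "fx", "fy", "cx", "cy" (pixels), "xyz" and "orientation" of the camera in the world. Camera axes: x right, y up, looking along -z (the intrinsics and any distortion apply to the point x, -y, -z); pixel columns grow to the right and rows downward; lengths in m; the calibration is good to about 2 mm. A picture is of the moment at which its call begins: read the wrist's pose just before it. camera_model takes no time and is no camera call; for the wrist camera it gives the pose at the moment of the call.
- ticket.sign_off(): hands the job in; it is judged then, once.
The state is a dict: "clock": time; "qpos": joint angles; "qvel": joint speeds; "tau": joint torques, N m; "tool_pos": TCP position; "orientation": TCP orientation; "wrist_force": force on the tool from outside, world axes, zero at the start; "wrist_torque": the same for the moment, N m; "width": finger opening in m; "grip_force": force on a finger pad.
Only numpy, scipy, OpenCV 4.12 (cv2) and the standard library are available. Lean on these libraries where they do the work, as an engineer would, in place of code of your own. Each camera call takes 0.05 s, during which the arm holds its last target. There are 200 camera calls.

### The job

Take the longest of the three steel pins out of the wooden stand, reach with it down the round window of the steel fixture base, sweep its tip gently over the pocket floor until it drops into the blind hole hidden down there, and press it fully home; let go and leave it standing upright. Never bear hard on the fixture with the pin, and leave the two shorter pins in the stand.

Things in the scene. Friction and masses are not known exactly. Their poses are not given: they have to be found in the camera images.
- pin_long: the longest of three steel pins standing head up in the wooden stand: round shank 12 mm thick, 60 mm long, foot chamfered 1 mm, under a square grip head 22 x 22 x 30 mm tall; about 0.16 kg (varies). Origin: centre of the foot (tip); z up to the head; x, y square to the head's flats. In the stand its foot is 15 mm above the table, its head 75 to 105 mm, higher than the others.
- pin_mid: a shorter pin of the same pattern, shank 12 mm by 46 mm, same head; origin at the centre of its foot, z up. To be left in the stand.
- pin_short: the shortest pin of the same pattern, shank 12 mm by 36 mm, same head; origin at the centre of its foot, z up. To be left in the stand.
- stand: fixed wooden block, 56 (x) x 170 (y) x 40 mm high, origin: centre of its underside, on the table. Blind holes 14 mm wide, 25 mm deep, in a row along its y at -60, 0, +60 mm; which pin stands in which varies. The heads are turned up to 0.25 rad from the block's axes; pinching across the row (along the block's x) clears the neighbours.
- fixture: fixed square steel fixture base, 110 x 110 x 57 mm high, origin: centre of its underside, on the table. Round window 32 mm wide in the middle of its top, four screw heads 4 mm proud near the corners. Seated, the pin's head stands with its underside 13 mm above the base's top. More than 25 N through the pin is too hard; 3 to 8 N is plenty.
- window (a point): centre of the window's mouth, on top of the base (57 mm above the table). 25 mm below is the pocket's level floor (32 mm above the table) with one blind hole, 14 mm wide, 1.5 mm chamfer, 22 mm deep (bottom 10 mm above the table). The hole's centre lies 3 to 7 mm off the window's axis, in an unknown direction, different every time; it stays put.
Things that resemble listed ones, but are neither listed nor needed, are in the scene too. Several things have the shape of the stand; the one meant has the colours described above.

How it is judged:
On the way, in this order (a step that is already met when the one before it is completed fails the run):
1. the longest pin is drawn clear of the stand (z of pin_long in the frame of stand above 0.045 m), for 0.1 s.
2. its tip has dropped into the hidden hole, at least 6 mm below the pocket floor (z of pin_long in the frame of fixture below 0.026 m and horizontal distance between pin_long and window below 0.012 m), for 0.1 s.
At the end, for the whole second after the job is handed in: The longest pin stands at rest in the hidden hole of the fixture base, its foot within 2.5 mm of the hole's bottom (less than 12.5 mm above the underside of the base) and within 12 mm of the window's axis, upright within 0.1 rad; the two shorter pins still stand in the wooden stand (z of pin_long in the frame of fixture below 0.0125 m and horizontal distance between pin_long and window below 0.012 m and angle between pin_long's own z axis and vertical below 0.1 rad and linear speed of pin_long below 0.02 m/s and z of each of pin_mid, pin_short in the frame of stand below 0.025 m and horizontal distance between each of pin_mid, pin_short and stand below 0.08 m); the robot touches nothing.
It fails at once if the pin bears on the fixture base with more than 25 N (contact force between pin_long and fixture above 25 N).
It fails at once if a shorter pin is drawn out of the stand (z of any of pin_mid, pin_short in the frame of stand above 0.035 m).
It also fails if it takes over 61 s, if anything falls off the work surface, if the arm or the gripper's body presses on something with over 40 N, if the wrist force passes 120 N, or if a joint passes its speed limit or range.

## Working session

There is one attempt and no reset: what is moved stays moved. The work goes in short steps, Python scripts to look and compute and a shell command to move; the robot and the scene stay as the last step left them, time stands still between calls to the robot, and variables do not carry over. Pictures are saved under pics/ and viewed, at most 10 in all, crops included, and the job is handed in when it is done.

```bash
mkdir -p pics; ls; python3 - <<'E'
from rig import monitor, viewer, ticket
import cv2
for n in("scene","top"):
    im=viewer.snapshot(n); cv2.imwrite(f"pics/{n}.png",im[:,:,::-1]); print(n,viewer.camera_model(n))
print(monitor.state())
E
```

```text
pics
scene {'fx': 399.4944905938051, 'fy': 399.4944905938051, 'cx': 279.35249475685345, 'cy': 214.64488957580178, 'xyz': array([1.08192004, 0.03854914, 0.52896786]), 'orientation': array([0.91968701, 0.00326481, 1.61441471])}
top {'fx': 546.1204647571079, 'fy': 546.1204647571079, 'cx': 284.779451680265, 'cy': 208.61474831471367, 'xyz': array([ 0.3425872 , -0.01540112,  1.10631787]), 'orientation': array([ 0.12193979,  0.00313316, -1.60024065])}
{'clock': 0.1, 'qpos': array([ 1.14498987e+00,  3.20244655e-01,  1.56557168e+00,  8.46762487e-06,
        1.25742676e+00, -2.00069784e-02]), 'qvel': array([ 0.00062431, -0.00164326, -0.00413903,  0.00172205, -0.00067239,
        0.00058329]), 'tau': array([ 6.53779171e-04, -4.16410661e+01, -2.34704608e+01, -1.59088413e-04,
        4.85292636e-03,  1.38999144e-05]), 'tool_pos': array([0.2269213 , 0.52816102, 0.40395084]), 'orientation': array([-3.13994270e+00, -4.10674440e-05,  2.73579052e+00]), 'wrist_force': array([ 0.04380384, -0.13516176,  0.2349574 ]), 'wrist_torque': array([-0.00715606,  0.05255983,  0.01055738]), 'grip_force': 0.0, 'width': 0.08545658652176198}
```

View pics/scene.png

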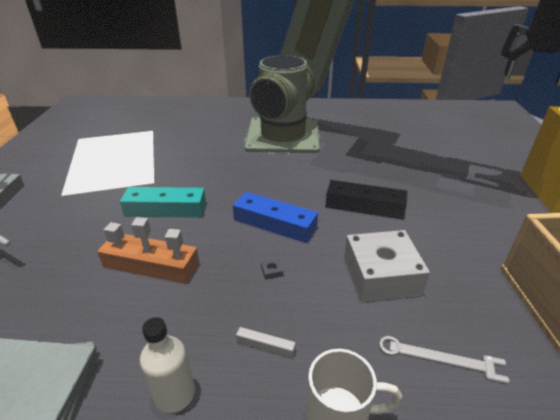

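View pics/top.png

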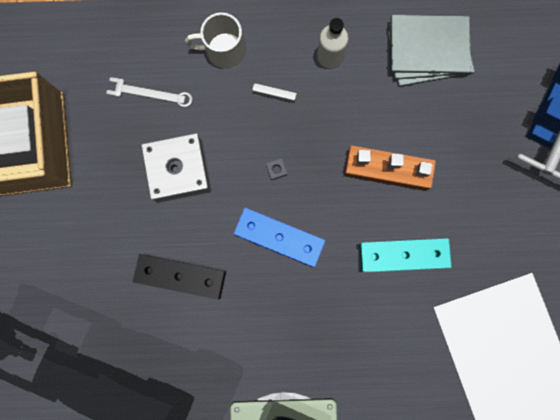

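Stand candidates: in the top view, orange (391,167), blue (279,237), teal (406,255) and black (180,276) blocks. Only the orange wooden one holds pins, with heads at (364,157), (397,160) and (425,169). The fixture is the steel square at (175,167). I'll check the choice in one close crop.

```bash
python3 - <<'E'
import cv2,numpy as np
a=cv2.imread("pics/scene.png")[205:285,90:210]; b=cv2.imread("pics/top.png")[135:200,335:445]; c=cv2.imread("pics/top.png")[125:205,135:215]
a=cv2.resize(a,(480,320),interpolation=2); b=cv2.resize(b,(440,260),interpolation=2); c=cv2.resize(c,(320,320),interpolation=2)
o=np.zeros((590,800,3),np.uint8); o[:320,:480]=a; o[:320,480:]=c; o[325:585,:440]=b
cv2.imwrite("pics/crop.png",o)
E
cat > h.py <<'E'
import numpy as np
from scipy.spatial.transform import Rotation as R
from rig import monitor, viewer
def ray(m,u,v):
    d=np.array([(u-m['cx'])/m['fx'],-(v-m['cy'])/m['fy'],-1.])
    return np.array(m['xyz']),R.from_euler('xyz',m['orientation']).apply(d)
def at_z(m,u,v,z):
    o,d=ray(m,u,v); return o+d*(z-o[2])/d[2]
def proj(m,p):
    q=R.from_euler('xyz',m['orientation']).inv().apply(np.array(p)-m['xyz'])
    return m['cx']+m['fx']*q[0]/-q[2], m['cy']+m['fy']*-q[1]/-q[2]
E
```

```text
(no output)
```

View pics/crop.png

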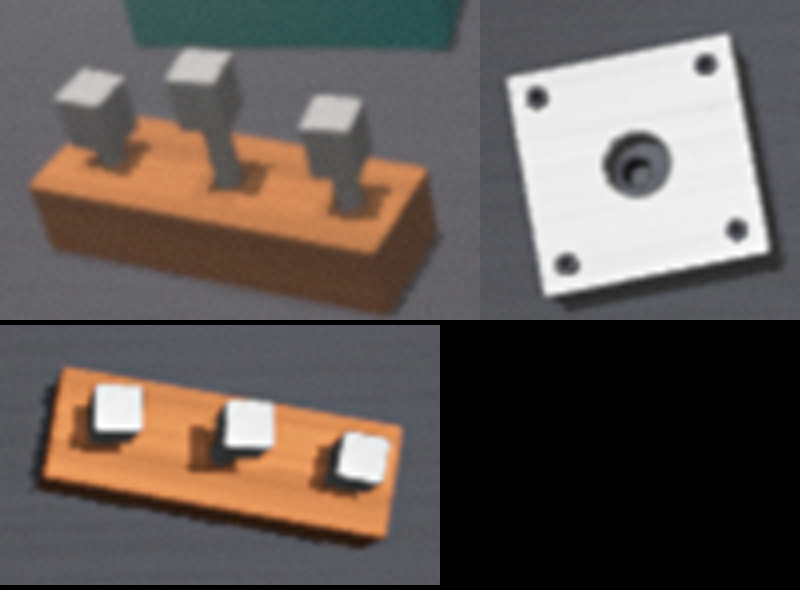

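The crop shows the middle pin (top px 397,160) standing clearly highest in the orange stand. The fixture window is at top px (174,166), and a darker spot is visible inside it. Next I'll locate them.

```bash
python3 - <<'E'
from h import *
t=viewer.camera_model("top");s=viewer.camera_model("scene");np.set_printoptions(precision=4,suppress=True)
p=at_z(t,397.25,160,.105);print("pin",p,"scene check",at_z(s,140.2,221.3,.105))
for z in(.081,.091): print("other z",z,at_z(s,140.2,221.3,z)-at_z(t,397.25,160,z))
c=lambda u,v:(335+u/4,135+(v-325)/4)
S=[at_z(t,*c(*q),.04) for q in((65,368),(402,427),(385,537),(45,478))];print("stand",np.mean(S,0),[np.linalg.norm(S[i]-S[i-1]) for i in range(4)],S[1]-S[0])
f=lambda u,v:(135+(u-480)/4,125+v/4)
F=[at_z(t,*f(*q),.057) for q in((508,76),(731,35),(770,254),(545,296))];print("fix",np.mean(F,0),[np.linalg.norm(F[i]-F[i-1]) for i in range(4)],F[1]-F[0])
print("win",at_z(t,*f(637,163),.057))
H=[at_z(t,*c(*q),.105) for q in((224,404),(272,401))];print("head",H[1]-H[0])
print(viewer.camera_model("wrist"))
E
```

```text
pin [ 0.5504 -0.2284  0.105 ] scene check [ 0.5543 -0.225   0.105 ]
other z 0.081 [-0.031  -0.0064  0.    ]
other z 0.091 [-0.0165 -0.0023  0.    ]
stand [ 0.5505 -0.2291  0.04  ] [np.float64(0.05671972532249697), np.float64(0.16957431772854015), np.float64(0.056238402999932234), np.float64(0.16998850056271836)] [-0.035  -0.1659  0.    ]
fix [0.5613 0.197  0.057 ] [np.float64(0.1112659436992137), np.float64(0.11117318229454425), np.float64(0.11118001789713523), np.float64(0.11082908264983136)] [ 0.0173 -0.1098  0.    ]
win [0.5621 0.1977 0.057 ]
head [ 0.0008 -0.0225  0.    ]
{'fx': 374.872285737172, 'fy': 374.872285737172, 'cx': 274.6908380903255, 'cy': 211.67391848671232, 'xyz': array([0.1661, 0.5555, 0.373 ]), 'orientation': array([-0.2707,  0.0006,  1.1654])}
```

```bash
python3 -m pendant '.84 -.99 -.3 0 0 -.91 1;.84 -.99 -.3 0 0 -.91 1;.84 -.99 -.3 0 0 -.91 1;.84 -.99 -.3 0 0 -.91 1;.84 -.99 -.3 0 0 -.91 1;.84 -.99 -.3 0 0 -.91 1;.84 -.99 -.3 0 0 -.91 1;.84 -.99 -.3 0 0 -.91 1' 40; python3 -m pendant '.84 -.99 -.4 0 0 -.91 1;.84 -.99 -.4 0 0 -.91 1;.84 -.99 -.4 0 0 -.91 1;.84 -.99 -.4 0 0 -.91 1;.84 -.99 -.4 0 0 -.91 1;.84 -.99 -.4 0 0 -.91 1;.84 -.99 -.4 0 0 -.91 1;.84 -.99 -.4 0 0 -.91 1'; python3 -m pendant '0 0 0 0 0 0 1;0 0 0 0 0 0 1'
python3 - <<'E'
from h import *
import cv2,json
m=viewer.camera_model("wrist");im=viewer.snapshot("wrist");cv2.imwrite("pics/w1.png",im[:,:,::-1]);json.dump({k:np.array(v).tolist() for k,v in m.items()},open("w1.json","w"))
print(proj(m,(.562,.1977,.057)),proj(m,(.562,.1977,.032)),m)
E
```

```text
clock: 1.1
tool_pos: [0.3955, 0.3293, 0.3442]
orientation: [-3.141, 0.0, 2.151]
wrist_force: [-0.4, -0.0, -0.2]
width: 0.0853
grip_force: 0.0
clock: 2.1
tool_pos: [0.5635, 0.1314, 0.264]
orientation: [-3.141, 0.0, 1.569]
wrist_force: [-0.2, 0.7, -0.1]
width: 0.0855
grip_force: 0.0
clock: 2.35
tool_pos: [0.5626, 0.1325, 0.2645]
orientation: [-3.141, -0.0, 1.571]
wrist_force: [-0.3, 0.1, 0.3]
width: 0.0854
grip_force: 0.0
(np.float64(270.83069293072936), np.float64(115.11744487008609)) (np.float64(271.28800155366184), np.float64(114.27672119020554)) {'fx': 374.872285737172, 'fy': 374.872285737172, 'cx': 274.6908380903255, 'cy': 211.67391848671232, 'xyz': array([0.56368717, 0.20069561, 0.23359735]), 'orientation': array([-0.26904522, -0.00040469,  0.00086726])}
```

```bash
python3 - <<'E'
import cv2,numpy as np
im=cv2.imread("pics/w1.png"); a=cv2.resize(im,(400,300)); 
c=im[65:165,220:320]; c=cv2.resize(c,(400,400),interpolation=2); d=cv2.convertScaleAbs(c,alpha=2.0)
o=np.zeros((400,800,3),np.uint8);o[:300,:400]=a;o[:,400:]=d;cv2.imwrite("pics/w1c.png",o)
E
```

```text
(no output)
```

View pics/w1c.png

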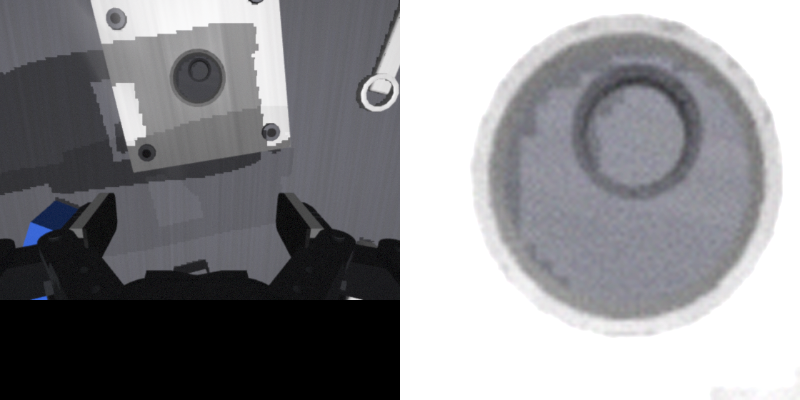

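The window is centred at wrist px ≈ (277,109). The hidden hole is clearly visible inside it, centred at px ≈ (279,98), toward +y.

```bash
python3 - <<'E'
from h import *
import json
m=json.load(open("w1.json"));np.set_printoptions(precision=4,suppress=True)
g=lambda u,v:(220+(u-400)/4,65+v/4)
h=at_z(m,*g(637,131),.032);w=at_z(m,*g(627.5,175),.057);print("hole",h,"win",w,h-w)
print([at_z(m,*g(*q),.057)-w for q in((472,175),(783,175),(627,13),(627,337))]);print([at_z(m,*g(*q),.032)-h for q in((572,131),(703,131),(637,62),(637,200))])
E
```

```text
hole [0.5661 0.2059 0.032 ] win [0.5648 0.2005 0.057 ] [ 0.0014  0.0054 -0.025 ]
[array([-0.0177, -0.    ,  0.    ]), array([0.0177, 0.    , 0.    ]), array([-0.0001,  0.0173,  0.    ]), array([-0.    , -0.0182,  0.    ])]
[array([-0.0084, -0.    ,  0.    ]), array([0.0085, 0.    , 0.    ]), array([-0.    ,  0.0084,  0.    ]), array([ 0.    , -0.0086,  0.    ])]
```

```bash
python3 -m pendant '0 -.95 .3 0 0 0 1;0 -1 .3 0 0 0 1;0 -1 .3 0 0 0 1;0 -1 .3 0 0 0 1;0 -1 .3 0 0 0 1;0 -1 0 0 0 0 1;0 -1 0 0 0 0 1;0 -1 0 0 0 0 1'; python3 -m pendant '0 -1 0 0 0 0 1;0 -1 0 0 0 0 1;-.1 -1 0 0 0 0 1;-.1 -1 0 0 0 0 1;-.1 -1 0 0 0 0 1;-.1 -1 0 0 0 0 1;0 -1 0 0 0 0 1;0 -1 0 0 0 0 1';python3 -m pendant '0 -1 0 0 0 0 1;0 -.2 0 0 0 0 1;0 0 0 0 0 0 1;0 0 0 0 0 0 1'
python3 - <<'E'
from h import *
import cv2,json
m=viewer.camera_model("wrist");im=viewer.snapshot("wrist")[:,:,::-1];json.dump({k:np.array(v).tolist() for k,v in m.items()},open("w2.json","w"))
u,v=map(int,proj(m,(.551,-.2285,.105)));print(u,v,m['xyz'])
c=cv2.resize(im[v-60:v+60,u-80:u+80],(800,600),interpolation=2);cv2.imwrite("pics/w2c.png",c)
E
```

```text
clock: 3.4
tool_pos: [0.5626, -0.0661, 0.3028]
orientation: [3.141, -0.0, 1.573]
wrist_force: [0.6, -0.2, 0.1]
width: 0.0858
grip_force: 0.0
clock: 4.4
tool_pos: [0.5531, -0.2663, 0.3027]
orientation: [3.141, 0.0, 1.573]
wrist_force: [-0.2, 0.4, 0.4]
width: 0.0852
grip_force: 0.0
clock: 4.9
tool_pos: [0.553, -0.2958, 0.3021]
orientation: [-3.141, -0.001, 1.572]
wrist_force: [-0.5, 0.9, 0.3]
width: 0.0854
grip_force: 0.0
267 110 [ 0.55407801 -0.22759119  0.27126577]
```

View pics/w2c.png

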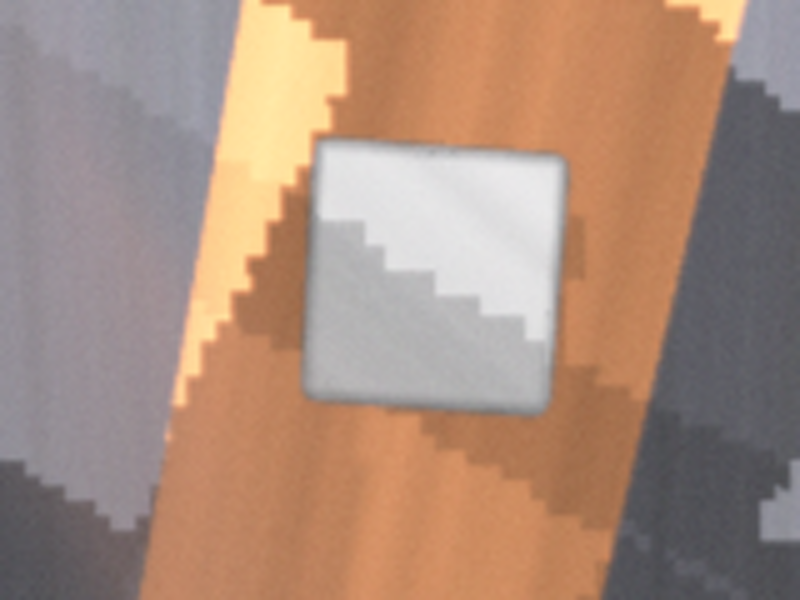

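The crop shows the long pin's head with corners at crop (316,139), (566,154), (549,414) and (305,400), over the orange stand.

```bash
python3 - <<'E'
from h import *
import json
m=json.load(open("w2.json"));np.set_printoptions(precision=4,suppress=True)
P=[at_z(m,187+x/5,50+y/5,.105) for x,y in((316,139),(566,154),(549,414),(305,400))]
c=np.mean(P,0);print(c,[np.linalg.norm(P[i]-P[i-1]) for i in range(4)],[np.arctan2(*(P[b]-P[a])[[1,0]]) for a,b in((0,1),(3,2))],[np.arctan2(*(P[b]-P[a])[[1,0]]) for a,b in((3,0),(2,1))])
print(monitor.state()['tool_pos'],"hole-pin",np.array([.5661,.2059])-c[:2])
E
```

```text
[ 0.5539 -0.2265  0.105 ] [np.float64(0.021433518077347852), np.float64(0.02099761821315546), np.float64(0.02142580068216017), np.float64(0.021230876992619045)] [np.float64(-0.05543737774271756), np.float64(-0.05507240095792638)] [np.float64(1.5100515294746333), np.float64(1.5209364230218967)]
[ 0.553  -0.2957  0.3022] hole-pin [0.0122 0.4324]
```

```bash
python3 -m pendant '0 .92 0 0 0 -.7 1;0 .92 0 0 0 0 1;0 .92 0 0 0 0 1;0 0 -.5 0 0 0 1;0 0 -.8 0 0 0 1;0 0 -.6 0 0 0 1;0 0 -.3 0 0 0 1;0 0 0 0 0 0 1';python3 -m pendant '0 0 0 0 0 0 .2;0 0 0 0 0 0 .2;0 0 0 0 0 0 .1;0 0 0 0 0 0 0;0 0 0 0 0 0 0;0 0 0 0 0 0 0' 60
python3 - <<'E'
from h import *
import cv2,json
s=monitor.state();print(s['tool_pos'],s['wrist_torque'],s['wrist_force'])
m=viewer.camera_model("wrist");im=viewer.snapshot("wrist")[:,:,::-1];json.dump({k:np.array(v).tolist() for k,v in m.items()},open("w3.json","w"))
u,v=map(int,proj(m,(.551,-.2285,.105)));print(u,v,m['xyz'],m['orientation'])
v=max(90,min(v,330));u0,v0=u-120,v-90;print(u0,v0);cv2.imwrite("pics/w3c.png",cv2.resize(im[v0:v0+180,u0:u0+240],(800,600),interpolation=2))
E
```

```text
clock: 5.95
tool_pos: [0.5529, -0.2276, 0.2466]
orientation: [-3.141, -0.0, 1.515]
wrist_force: [-0.6, -0.8, 0.4]
width: 0.0853
grip_force: 0.0
clock: 6.7
tool_pos: [0.553, -0.2275, 0.2477]
orientation: [3.141, 0.0, 1.515]
wrist_force: [-0.9, 0.1, 4.5]
width: 0.0212
grip_force: 59.4
[ 0.55304313 -0.22749167  0.24770587] [0.03801424 0.19557316 0.01274673] [-0.88976738  0.0530053   4.52485341]
264 321 [ 0.55796737 -0.15942607  0.21674547] [-0.26937144 -0.00203219 -0.05540358]
144 231
```

View pics/w3c.png

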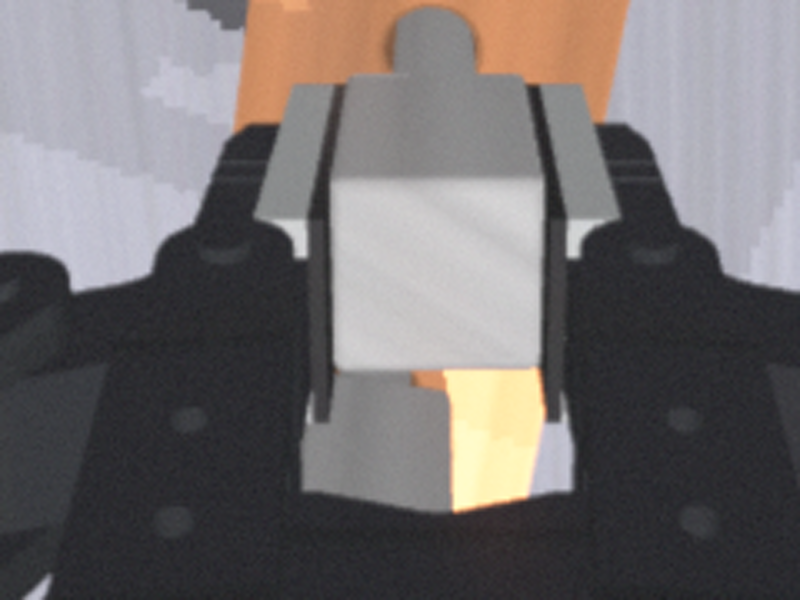

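The pin's head sits square between the pads: top face corners at crop (331,178), (545,178), (541,368) and (336,370).

```bash
python3 - <<'E'
from h import *
import json
m=json.load(open("w3.json"));np.set_printoptions(precision=4,suppress=True)
P=[at_z(m,144+x*.3,231+y*.3,.105) for x,y in((331,178),(545,178),(541,368),(336,370))]
c=np.mean(P,0);t=np.array([.55304,-.22749]);print(c,[np.linalg.norm(P[i]-P[i-1]) for i in range(4)])
print("pin-tcp (cam)",c[:2]-t,"TCP target",np.array([.5661,.2059])-(c[:2]-t))
E
python3 -m pendant '0 0 .3 0 0 0 0;0 0 .6 0 0 0 0;0 0 .8 0 0 0 0;0 0 .8 0 0 0 0;0 0 .8 0 0 0 0;0 0 0 0 0 0 0'
```

```text
[ 0.5548 -0.2256  0.105 ] [np.float64(0.021593417647805348), np.float64(0.020977086302874218), np.float64(0.02136642883647739), np.float64(0.021033573458635817)]
pin-tcp (cam) [0.0017 0.0019] TCP target [0.5644 0.204 ]
clock: 7.5
tool_pos: [0.5534, -0.2276, 0.3319]
orientation: [3.137, 0.001, 1.515]
wrist_force: [0.3, 0.2, -1.5]
width: 0.0214
grip_force: 58.8
```

```bash
python3 -m pendant '0 .5 .2 0 0 0 0;.02 .9 0 0 0 0 0;.02 1 0 0 0 0 0;.02 1 0 0 0 0 0;.02 1 0 0 0 0 0;.02 1 0 0 0 0 0;.02 1 0 0 0 0 0;.02 1 0 0 0 0 0'; python3 -m pendant '.02 1 0 0 0 0 0;.02 1 0 0 0 0 0;.02 1 0 0 0 0 0;.02 1 0 0 0 0 0;.02 1 0 0 0 0 0;.04 1 0 0 0 0 0;.04 1 0 0 0 0 0;.04 1 0 0 0 0 0'; python3 -m pendant '.04 1 0 0 0 0 0;.04 .6 0 0 0 0 0;.05 .2 0 0 0 0 0;0 0 0 0 0 0 0;0 0 0 0 0 0 0'
```

```text
clock: 8.5
tool_pos: [0.5559, -0.0401, 0.334]
orientation: [-3.14, -0.001, 1.516]
wrist_force: [-0.3, -0.2, -1.5]
width: 0.0211
grip_force: 58.8
clock: 9.5
tool_pos: [0.5609, 0.1597, 0.334]
orientation: [-3.14, 0.0, 1.516]
wrist_force: [0.5, 0.3, -2.2]
width: 0.021
grip_force: 58.8
clock: 10.12
tool_pos: [0.5652, 0.2019, 0.3347]
orientation: [-3.141, 0.0, 1.514]
wrist_force: [0.7, 0.9, -1.4]
width: 0.0213
grip_force: 58.8
```

```bash
python3 -m pendant '-.03 .085 -.4 0 0 0 0;0 0 -.5 0 0 0 0;0 0 -.5 0 0 0 0;0 0 -.5 0 0 0 0;0 0 -.4 0 0 0 0;0 0 -.25 0 0 0 0;0 0 -.1 0 0 0 0;0 0 0 0 0 0 0'; python3 - <<'E'
from rig import monitor
s=monitor.state();print(s['tool_pos'],s['wrist_force'],s['wrist_torque'])
E
```

```text
clock: 11.12
tool_pos: [0.5645, 0.2047, 0.2686]
orientation: [3.141, -0.0, 1.515]
wrist_force: [-0.5, 0.1, -1.6]
width: 0.0213
grip_force: 58.8
[0.56454029 0.2047314  0.26858547] [-0.49785185  0.08082014 -1.5705592 ] [-0.02453695  0.04386759 -0.01547188]
```

```bash
python3 -m pendant '0 -.03 -.04 0 0 0 0;0 0 -.04 0 0 0 0;0 0 -.04 0 0 0 0;0 0 -.04 0 0 0 0;0 0 -.04 0 0 0 0;0 0 0 0 0 0 0'; python3 -m pendant '0 0 -.04 0 0 0 0;0 0 -.04 0 0 0 0;0 0 0 0 0 0 0'
```

```text
clock: 11.88
tool_pos: [0.5644, 0.204, 0.2634]
orientation: [-3.141, 0.0, 1.515]
wrist_force: [-1.1, -0.9, -1.5]
width: 0.021
grip_force: 58.8
clock: 12.25
tool_pos: [0.5645, 0.2039, 0.2614]
orientation: [-3.141, 0.0, 1.515]
wrist_force: [-0.6, 0.2, -1.8]
width: 0.0214
grip_force: 58.8
```

No contact at the pocket floor level, so the tip is entering the hole. I'll continue gently.

```bash
python3 -m pendant '0 0 -.04 0 0 0 0;0 0 -.04 0 0 0 0;0 0 -.04 0 0 0 0;0 0 0 0 0 0 0'; python3 -m pendant '0 0 -.06 0 0 0 0;0 0 -.06 0 0 0 0;0 0 -.06 0 0 0 0;0 0 0 0 0 0 0'
```

```text
clock: 12.75
tool_pos: [0.5645, 0.2039, 0.2583]
orientation: [-3.141, 0.0, 1.515]
wrist_force: [0.4, 0.2, -1.4]
width: 0.0216
grip_force: 58.8
clock: 13.25
tool_pos: [0.5645, 0.2039, 0.2538]
orientation: [-3.141, 0.0, 1.515]
wrist_force: [0.2, 0.5, -1.0]
width: 0.0209
grip_force: 58.8
```

```bash
python3 -m pendant '0 0 -.08 0 0 0 0;0 0 -.08 0 0 0 0;0 0 0 0 0 0 0'; python3 -m pendant '0 0 -.08 0 0 0 0;0 0 -.08 0 0 0 0;0 0 0 0 0 0 0';python3 -m pendant '0 0 -.03 0 0 0 0;0 0 -.03 0 0 0 0;0 0 0 0 0 0 0'
```

```text
clock: 13.62
tool_pos: [0.5645, 0.2039, 0.2498]
orientation: [-3.141, 0.0, 1.515]
wrist_force: [1.1, 0.2, -1.5]
width: 0.0211
grip_force: 58.8
clock: 14.0
tool_pos: [0.5644, 0.2039, 0.2458]
orientation: [-3.141, 0.0, 1.515]
wrist_force: [-0.0, 0.9, -1.3]
width: 0.0217
grip_force: 58.8
clock: 14.38
tool_pos: [0.5644, 0.2039, 0.2444]
orientation: [-3.142, 0.0, 1.515]
wrist_force: [1.1, -0.4, -0.6]
width: 0.0213
grip_force: 58.8
```

```bash
python3 -m pendant '0 0 -.03 0 0 0 0;0 0 -.02 0 0 0 0;0 0 0 0 0 0 0'; python3 -m pendant '0 0 -.02 0 0 0 0;0 0 0 0 0 0 0'
```

```text
clock: 14.75
tool_pos: [0.5645, 0.2039, 0.2432]
orientation: [-3.142, 0.0, 1.515]
wrist_force: [0.1, 0.2, -0.9]
width: 0.0213
grip_force: 58.8
clock: 15.0
tool_pos: [0.5645, 0.2039, 0.2428]
orientation: [3.141, -0.0, 1.515]
wrist_force: [0.5, 0.1, -1.3]
width: 0.0208
grip_force: 58.8
```

```bash
python3 -m pendant '0 0 -.02 0 0 0 0;0 0 0 0 0 0 0'; python3 -m pendant '0 0 -.02 0 0 0 0;0 0 0 0 0 0 0'
```

```text
clock: 15.25
tool_pos: [0.5645, 0.2039, 0.2427]
orientation: [3.141, -0.0, 1.515]
wrist_force: [-0.9, -0.7, 2.9]
width: 0.021
grip_force: 59.3
clock: 15.5
tool_pos: [0.5645, 0.204, 0.2426]
orientation: [3.141, -0.0, 1.515]
wrist_force: [-1.6, -0.9, 5.9]
width: 0.0212
grip_force: 59.8
```

The pin bottomed at the predicted height with about 7 N. Release and retreat.

```bash
python3 -m pendant '0 0 .02 0 0 0 0;0 0 0 0 0 0 .5;0 0 0 0 0 0 .8;0 0 0 0 0 0 1;0 0 0 0 0 0 1;0 0 0 0 0 0 1' 20; python3 -m pendant '0 0 .4 0 0 0 1;0 0 .8 0 0 0 1;0 0 1 0 0 0 1;0 -.8 .6 0 0 0 1;0 -.8 0 0 0 0 1;0 -.8 0 0 0 0 1;0 -.3 0 0 0 0 1;0 0 0 0 0 0 1'
python3 - <<'E'
from h import *
import cv2
a=viewer.snapshot("scene")[:,:,::-1];b=viewer.snapshot("wrist")[:,:,::-1]
a=cv2.resize(a[190:310,90:450],(800,267));b=cv2.resize(b,(400,300))
o=np.zeros((570,800,3),np.uint8);o[:267]=a;o[270:570,:400]=b;cv2.imwrite("pics/fin.png",o)
m=viewer.camera_model("scene");print([proj(m,(.5645,.204,z)) for z in(.1,.07)])
E
```

```text
clock: 16.25
tool_pos: [0.5645, 0.2039, 0.2422]
orientation: [3.142, 0.0, 1.515]
wrist_force: [0.1, 0.1, -0.1]
width: 0.0852
grip_force: 0.0
clock: 17.25
tool_pos: [0.5645, 0.1355, 0.3116]
orientation: [-3.14, 0.0, 1.513]
wrist_force: [0.0, 0.1, -0.1]
width: 0.0854
grip_force: 0.0
[(np.float64(393.03873694877643), np.float64(233.7442235681699)), (np.float64(390.07059068495806), np.float64(247.1886418571325))]
```

View pics/fin.png

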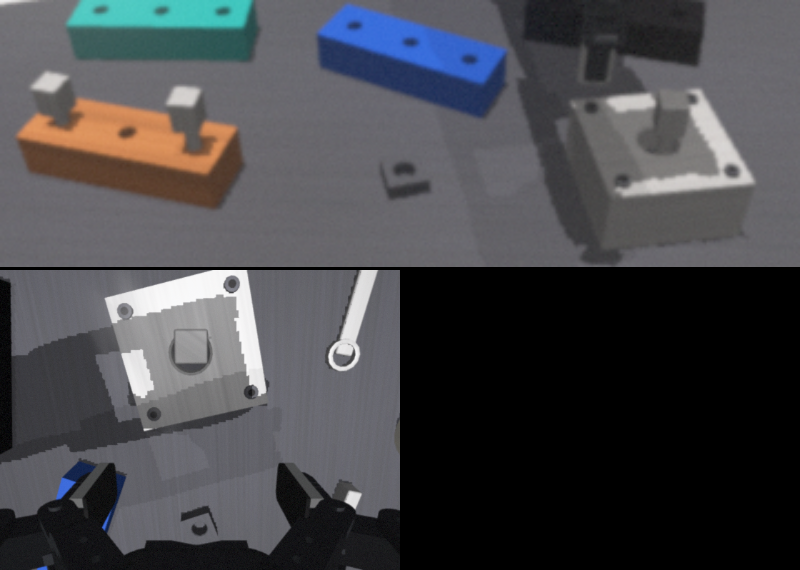

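The pin stands upright and seated in the fixture, with its head at crop (670,110) where predicted. Both shorter pins are still in the stand, and the gripper is clear.

```bash
python3 -c "from rig import ticket; print(ticket.sign_off())"
```

```text
the job is handed in; nothing more can be done
None
```

The longest pin is standing upright, fully home in the hidden hole, released and clear of the gripper; it was pressed home with about 7 N. The hole was visible in the wrist camera, so the tip went straight in without a floor sweep. The two shorter pins are still in the stand, and the job was handed in at about 17 s with no verdict returned.

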